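# Close the bur tin and hold it home in the tracking reader

## Task

First close the open steel bur tin with its loose lid, so that the lid sits fully down and level on the rim, and let go of the lid. Then set the closed tin flat on the reader's plate, long sides along the side fence, press it into the corner until it lies flush against both fences with both spring pins pushed in, and finish while still holding it pressed there so that the reader can scan it. Leave the other things on the table where they are.

Things in the scene. Friction and masses are not known exactly. Their poses are not given: they have to be found in the camera images.
- tin_center (a point): centre (half-way up) of the open steel instrument tin: 96 mm long (its x) x 56 mm wide (its y) x 45 mm tall, z up; blue band on its long sides, block of drill burs inside, all at least 9 mm below the rim. Both ends are alike: either may go to the far fence. Can be gripped across its 56 mm width
- tin: the same tin, 0.24 kg, 2.5 mm walls; origin at the centre of its underside
- tin_rim (a point): centre of the tin's mouth at rim height, 45 mm above its underside; axes as the tin's. The mouth is 91 x 51 mm inside
- lid_handle (a point): centre of the lid's upright black bar grip: 40 mm long (lid x), 10 mm thick (lid y), 15 mm tall. It is 16.5 mm above the underside of the lid's lip and 7.5 mm above the top face of the lid's plate
- lid: the loose lid, 0.07 kg: steel plate 95 (x) x 55 (y) x 4 mm, below it a tapered locating lip 5 mm deep, 86 x 46 mm narrowing to 80 x 40 mm (2.5 mm play all round in the tin's mouth; either way round fits). It starts on the table, lying on its lip, grip up. Origin at the centre of the lip's underside
- lid_seat (a point): centre of the underside of the lid's 4 mm plate, 11.5 mm below the grip's centre; with the lid seated it coincides with tin_rim
- reader_corner (a point): the reader's inside corner: where the faces of the two fences meet, at the height of the plate's top (12 mm above the table). x points out through the far fence (away from the robot), y along the far fence away from the side fence (to the robot's left), z up. The tin at home has its centre at (-48, 28, 22.5) mm from here, a long side on the side fence and an end on the far fence
- reader: the tracking reader, fixed to the table: white plate reaching from the corner 120 mm to -x and 105 mm to +y, with a scan window; behind the far fence a white housing 40 mm tall above the table (10 to 54 mm beyond the corner in x, -11 to +105 mm in y). Origin on the table, 45 mm to -x and 40 mm to +y of the corner
- far_fence: aluminium fence at the far edge of the plate, from the corner 70 mm along y, 10 mm thick, 15 mm high above the plate (its origin is the reader's)
- side_fence: aluminium fence at the right edge of the plate, from the corner 110 mm toward -x, 10 mm thick, 15 mm high above the plate (its origin is the reader's)
- far_pin (a joint): 7 mm brass spring pin in the far fence, 28 mm from the corner, 7.5 mm above the plate: 0 = stands 5 mm proud of the fence, 0.005 m = flush with it; pushes back with 1 N when out and 2.5 N when flush; the push must also overcome friction on the plate and along the fences
- side_pin (a joint): the same in the side fence, 48 mm from the corner
- ampoule_box: white and red carton, 64 x 91 x 36 mm; a bystander, origin at the centre of its underside
- dropper_bottle: small white dropper bottle, 36 mm across, 146 mm tall; a bystander, origin at the centre of its underside
- saline_bottle_b: white bottle with a red band, 45 mm across, 139 mm tall; a bystander, origin at the centre of its underside
- forceps: steel thumb forceps, 140 mm long, lying flat; a bystander, origin at the centre of its underside
- silk_tape: roll of tan tape lying flat, 104 mm across, 25 mm high; a bystander, origin at the centre of its underside
- gauze_pack_1: flat white gauze pack, 102 x 77 x 14 mm; a bystander, origin at the centre of its underside

How it is judged:
On the way:
1. the lid sits fully down and level on the tin, which still stands on the table, and the fingers have let go of the lid (z of lid_seat in the frame of tin_rim between -0.002 and 0.002 m and x of lid_seat in the frame of tin_rim between -0.0045 and 0.0045 m and y of lid_seat in the frame of tin_rim between -0.0045 and 0.0045 m and angle between the z axis of lid_seat and the z axis of tin_rim, either way round below 0.035 rad and height (world z) of tin_rim below 0.048 m and angle between tin_rim's own z axis and vertical below 0.05 rad and contact force between the fingers and lid below 0.05 N), for 0.2 s.
At the end, for the whole second after the job is handed in: Lid seated on the tin (2 mm in height, 4.5 mm off centre, 2 degrees). Tin flat on the reader's plate within 3 mm and 2 degrees of home, still, over 0.5 N on each fence, both pins in by over 4 of 5 mm, fingers pressing tin or lid with over 1 N. Bystanders within 30 mm (z of lid_seat in the frame of tin_rim between -0.002 and 0.002 m and x of lid_seat in the frame of tin_rim between -0.0045 and 0.0045 m and y of lid_seat in the frame of tin_rim between -0.0045 and 0.0045 m and angle between the z axis of lid_seat and the z axis of tin_rim, either way round below 0.035 rad and value of joint each of far_pin, side_pin above 0.004 m and contact force between tin and far_fence above 0.5 N and contact force between tin and side_fence above 0.5 N and (contact force between the fingers and tin above 1 N or contact force between the fingers and lid above 1 N) and angle between the x axis of tin_center and the x axis of reader_corner, either way round below 0.035 rad and angle between the z axis of tin_center and the z axis of reader_corner, either way round below 0.035 rad and x of tin_center in the frame of reader_corner between -0.051 and -0.045 m and y of tin_center in the frame of reader_corner between 0.025 and 0.031 m and z of tin_center in the frame of reader_corner between 0.0195 and 0.0255 m and linear speed of tin below 0.01 m/s); the arm keeps its last pose, push and grip.
It fails at once if a bystander is shifted more than 30 mm (distance of any of ampoule_box, dropper_bottle, saline_bottle_b, forceps, silk_tape, gauze_pack_1 from where it was at the start of the episode above 0.03 m).
It also fails if it takes over 67 s, if anything falls off the work surface, if the arm or the gripper's body presses on something with over 40 N, if the wrist force passes 120 N, or if a joint passes its speed limit or range.

## Robot

A 7-joint arm with a two-finger parallel gripper is mounted at the origin on a cart in front of the work surface, level with it; the furniture and walls round the work are solid. World frame = base frame: x ahead of the robot, y to its left, z up, the work surface at z = 0. Lengths are in m, angles in rad, forces in N, time in s.
With the tool pointing down it reaches from about 0.4 to 0.925 m from the base axis. Payload 5.6 kg.
Tool frame: the origin (TCP) lies midway between the tips of the shut fingers; the grasp point (between the pads) lies 19 mm behind it; z points along the fingers, y is the line along which they close (so a half turn about z gives the same grasp; the last joint's range is limited). The gripper opens to 85 mm and grips with 20 to 120 N. Pads are 22 mm wide; open, the fingers measure 114 mm over their backs; the gripper's body (76 mm by 85 mm) begins 54 mm behind the grasp point. The pads swing forward as they close: fully open they stand 13 mm farther back than shut.
Start: joints at [1.248, 0.468, -0.012, 1.603, 0.006, 1.071, -0.056], TCP at [0.179, -0.625, 0.231] pointing down, gripper open.
Joint ranges: [-2.53, 2.53], [-0.31, 2.02], [-1.57, 1.55], [0.28, 2.44], [-1.29, 4.43], [0.15, 1.84], [-2.92, 2.92]. Speed limits (rad/s): [2.57, 2.57, 3.14, 3.14, 3.14, 3.14, 3.14].

## Interface

Orientations are given as a rotation vector (axis times angle).
In Python, from workcell import bot, fingers, optics, read_clock, read_qpos, read_joint_vel, read_effort, read_position, read_eef_rot, read_force, read_ft_torque, read_finger_gap, read_finger_force gives the robot as it stands. Calls block until the motion is done:
- bot.movep(position, orientation): joint-space move of the TCP to a pose.
- bot.servo_line(position, frame=None, max_speed=0.15): straight line of the TCP; frame=None keeps the orientation; max_speed is the mean speed in m/s.
- bot.move_joints(angles): joint-space move.
- fingers.gripper_open() and fingers.grab(): open the fingers fully, or close them until they stop; the grip force is fixed at half the most.
- bot.pause(seconds).
- bot.inverse_kinematics(position, orientation): joint angles nearest the present ones, or None.
- optics.camera(name): name is "scene" or "top" or "wrist"; returns the picture (400x640x3 uint8, blue, green, red); there is no depth.
- optics.camera_model(name): a dict with "K" (3x3 intrinsics, pixels), "position" and "rotation" of the camera in the world; the wrist camera has in their place "mount" (4x4, takes a point from camera to tool coordinates, whose origin is the TCP and whose axes are the flange's). Camera axes: x right, y down, z forward; pixel columns grow to the right and rows downward; lengths in m; the calibration is good to about 2 mm. A picture is of the moment at which its call begins: read the wrist's pose just before it. camera_model takes no time and is no camera call.
A pose or a line that the arm cannot do raises bot.PlanningError and nothing moves.
- bot.hand_in(): hands the job in; it is judged then, once.
Readings, each from a call of its own:
- read_clock(): time.
- read_qpos(): joint angles.
- read_joint_vel(): joint speeds.
- read_effort(): joint torques, N m.
- read_position(): TCP position.
- read_eef_rot(): TCP orientation.
- read_force(): force on the tool from outside, world axes, zero at the start.
- read_ft_torque(): the same for the moment, N m.
- read_finger_gap(): finger opening in m.
- read_finger_force(): force on a finger pad.
Only numpy, scipy, OpenCV 4.12 (cv2) and the standard library are available. Lean on these libraries where they do the work, as an engineer would, in place of code of your own. Each camera call takes 0.05 s, during which the arm holds its last target. There are 200 camera calls.

## Working session

There is one attempt and no reset: what is moved stays moved. The work goes in short steps, each a Python script; the robot and the scene stay as the last script left them, time stands still between calls to the robot, and variables do not carry over. Pictures are saved under pics/ and viewed, at most 10 in all, crops included, and the job is handed in when it is done.

```bash
ls; mkdir -p pics; python3 - <<'E'
from workcell import *
import cv2,numpy as np
for n in("scene","top"):
    cv2.imwrite(f"pics/{n}0.png",optics.camera(n))
    m=optics.camera_model(n);print(n,np.round(m["K"],1).tolist(),np.round(m["position"],3),np.round(m["rotation"],3).tolist())
print(optics.camera_model("wrist"),read_clock(),read_eef_rot(),read_position(),read_finger_gap())
E
```

```text
pics
scene [[484.8, 0.0, 327.5], [0.0, 484.8, 204.4], [0.0, 0.0, 1.0]] [-0.327  0.731  0.589] [-1.055, 2.069, -1.326]
top [[488.6, 0.0, 334.1], [0.0, 488.6, 201.0], [0.0, 0.0, 1.0]] [0.315 0.004 1.679] [-2.143, 2.118, -0.155]
{'K': array([[311.67274139,   0.        , 319.70873215],
       [  0.        , 311.67274139, 198.57201428],
       [  0.        ,   0.        ,   1.        ]]), 'mount': array([[ 1.37635570e-03, -9.65984317e-01, -2.58596994e-01,
         6.59886781e-02],
       [ 9.99998847e-01,  1.16362436e-03,  9.75692832e-04,
        -1.79989745e-04],
       [-6.41594212e-04, -2.58598039e-01,  9.65984805e-01,
        -1.42838222e-01],
       [ 0.00000000e+00,  0.00000000e+00,  0.00000000e+00,
         1.00000000e+00]])} 0.1 [-3.10935227e+00 -4.37778919e-01  5.40352490e-04] [ 0.17931059 -0.62425734  0.23041286] 0.08519569116896575
```

View pics/scene0.png

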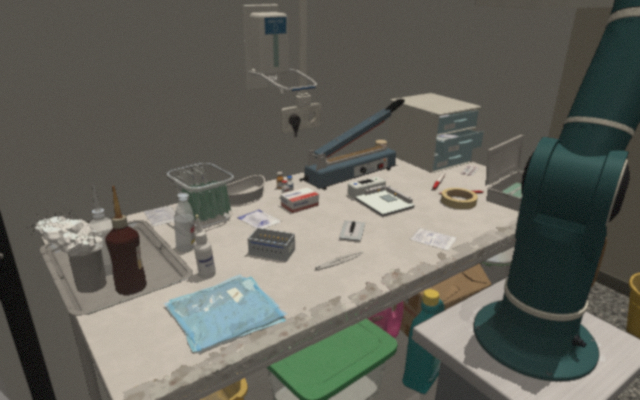

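View pics/top0.png

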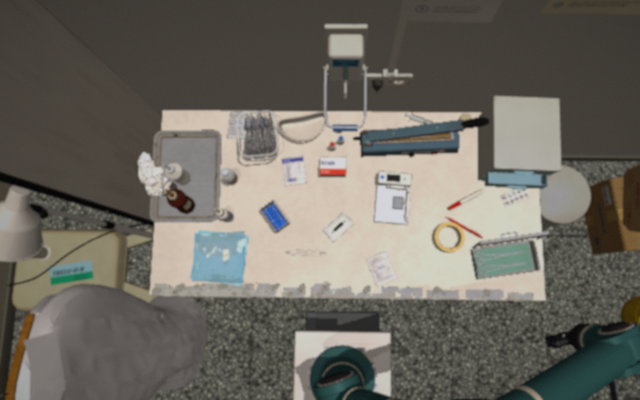

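The scene view shows the robot, tin, lid and reader in the middle of the bench. In the top view, the tin is at about (274,217), the lid with its grip at (338,227), and the reader plate at (391,205) with its housing at (394,178). The bystanders are around them: dropper bottle (222,213), saline (228,175), forceps (305,253), gauze pack probably (383,267), tape (449,236) and carton (332,167). Next I'll get rough positions and take wrist views.

```bash
cat > h.py <<'E'
from workcell import *
import cv2, numpy as np
from scipy.spatial.transform import Rotation as R
def cam(name):
    """returns image, K, cam pos, cam R"""
    m=optics.camera_model(name)
    if name!="wrist":
        r=np.array(m["rotation"]); r=R.from_rotvec(r).as_matrix() if r.shape==(3,) else r
        return optics.camera(name),m["K"],np.array(m["position"]),r
    p,o=np.array(read_position()),R.from_rotvec(read_eef_rot()).as_matrix()
    img=optics.camera(name); M=m["mount"]
    return img,m["K"],p+o@M[:3,3],o@M[:3,:3]
def ray(K,Rm,uv):
    uv=np.atleast_2d(np.float64(uv)); d=np.c_[uv,np.ones(len(uv))]@np.linalg.inv(K).T@Rm.T
    return d/np.linalg.norm(d,axis=1,keepdims=True)
def onplane(K,P,Rm,uv,z):
    d=ray(K,Rm,uv); return P+d*((z-P[2])/d[:,2:3])
def tri(P1,d1,P2,d2):
    """midpoint of two rays and gap"""
    A=np.c_[d1,-d2]; s=np.linalg.lstsq(A,P2-P1,rcond=None)[0]
    a,b=P1+s[0]*d1,P2+s[1]*d2; return (a+b)/2,np.linalg.norm(a-b)
def down(yaw):
    """tool pointing down, tool x axis at yaw in world"""
    return (R.from_euler('z',yaw)*R.from_euler('x',np.pi)).as_rotvec()
def save(n,img): cv2.imwrite(f"pics/{n}.png",img)
E
python3 - <<'E'
from h import *
m=optics.camera_model("top");r=R.from_rotvec(m["rotation"]).as_matrix()
for n,u,z in[("tin",(274,217),.045),("lid",(338,227),.02),("reader",(391,205),.012),("housing",(394,178),.04),("drop",(222,213),.14),("sal",(228,175),.139),("carton",(332,167),.036),("gauze",(383,267),.01),("tape",(449,236),.02),("forceps",(305,253),0)]:
    print(n,onplane(m["K"],np.array(m["position"]),r,u,z).round(3))
M=R.from_rotvec(read_eef_rot()).as_matrix();print(M.round(2))
for y in(0,np.pi/2,-np.pi/2,np.pi):
  for p in((.42,.05,.3),(.5,.3,.3),(.5,-.1,.3)):
    print(y,p,bot.inverse_kinematics(p,down(y)))
E
```

```text
tin [[0.524 0.233 0.045]]
lid [[0.495 0.017 0.02 ]]
reader [[ 0.574 -0.165  0.012]]
housing [[ 0.663 -0.173  0.04 ]]
drop [[0.523 0.387 0.14 ]]
sal [[0.647 0.374 0.139]]
carton [[0.701 0.04  0.036]]
gauze [[ 0.362 -0.137  0.01 ]]
tape [[ 0.468 -0.359  0.02 ]]
forceps [[0.406 0.129 0.   ]]
[[ 0.96  0.28 -0.  ]
 [ 0.28 -0.96  0.  ]
 [-0.   -0.   -1.  ]]
0 (0.42, 0.05, 0.3) [ 0.60578566  0.05691041 -0.81299813  1.99837904  0.04626895  1.10450559
 -1.79801313]
0 (0.5, 0.3, 0.3) [ 0.26530513  0.63755066 -1.27500931  1.64195822  0.62499564  1.33851296
 -2.67840256]
0 (0.5, -0.1, 0.3) [ 0.51038132  0.1959335  -0.43019389  1.83830453  0.09004822  1.12639012
 -1.52213144]
1.5707963267948966 (0.42, 0.05, 0.3) [ 0.73351683  0.07354826 -0.94756811  1.99348405  0.0667972   1.10602551
 -0.24274308]
1.5707963267948966 (0.5, 0.3, 0.3) [ 0.1110532   0.46865663 -0.9571519   1.64971415  0.40187076  1.23488366
 -0.9306355 ]
1.5707963267948966 (0.5, -0.1, 0.3) [ 0.66599316  0.22202015 -0.61332971  1.82942366  0.1403768   1.13343179
  0.00453133]
-1.5707963267948966 (0.42, 0.05, 0.3) None
-1.5707963267948966 (0.5, 0.3, 0.3) [ 0.27863017  0.66558657 -1.31514122  1.64134806  0.6576262   1.357977
  2.00854949]
-1.5707963267948966 (0.5, -0.1, 0.3) [-0.95900507  0.37619539  1.38412984  1.91482104 -0.40053651  1.18329276
 -2.57148453]
3.141592653589793 (0.42, 0.05, 0.3) [ 0.85750613  0.09652489 -1.08311078  1.98938625  0.09526019  1.10868257
  1.30455153]
3.141592653589793 (0.5, 0.3, 0.3) [ 0.25890462  0.62568117 -1.25727535  1.64225522  0.61087893  1.33045732
  0.47424034]
3.141592653589793 (0.5, -0.1, 0.3) [ 0.84921033  0.27009775 -0.84091723  1.81988845  0.21978653  1.14833208
  1.50613426]
```

```bash
python3 - <<'E'
from h import *
bot.move_joints([1.2,.3,0,1.6,0,np.pi-1.9,0.])
print(read_position())
bot.move_joints([0,.3,0,1.75,0,np.pi-2.05,1.5])
print(read_position(),read_eef_rot(),read_clock())
bot.movep((.48,.03,.26),down(np.pi)); print(read_qpos(),read_clock(),read_position())
i,K,P,Rm=cam("wrist");save("wA",i);np.savez("wA",K=K,P=P,R=Rm)
bot.movep((.56,.0,.26),down(np.pi)); print(read_qpos(),read_clock())
i,K,P,Rm=cam("wrist");save("wB",i);np.savez("wB",K=K,P=P,R=Rm)
E
```

```text
[ 0.18670799 -0.57200619  0.33842638]
[ 0.57310118 -0.03473004  0.27238519] [ 1.14645339e-01  3.13938178e+00 -6.87280425e-04] 3.0167
[-0.07780645  0.15072178 -0.05924076  1.97028976  0.01089131  1.01942926
  1.42829244] 3.5417 [0.48002091 0.02963391 0.26056319]
[-0.03974443  0.2914052  -0.02096393  1.79347624  0.00717682  1.05789846
  1.50436715] 4.025
```

View pics/wA.png

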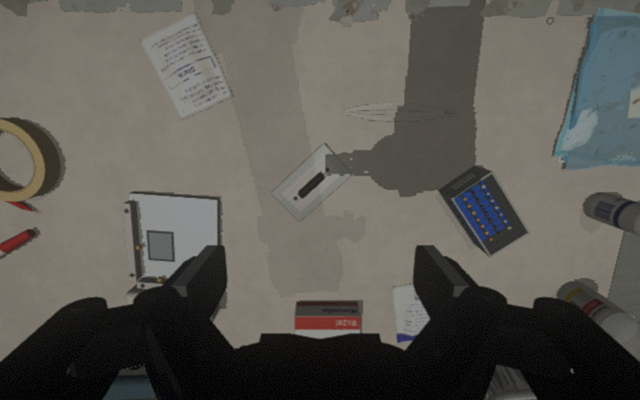

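View pics/wB.png

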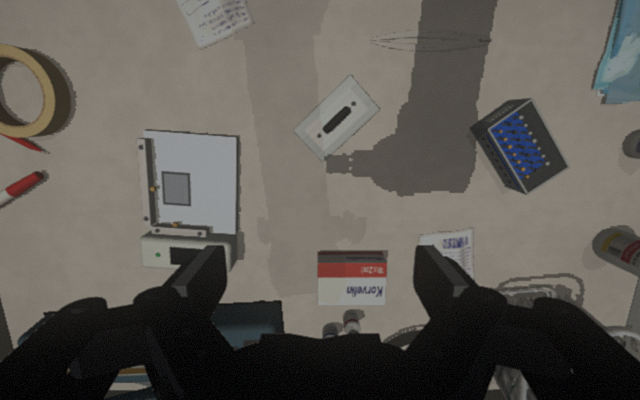

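Both wrist views show the lid grip, at A(313,185) and B(338,120). The tin with its blue burs is at A(484,210) and B(520,147). The reader plate is at A(172,240) and B(190,185), with the far fence and housing below it, and the corner is near B(152,230). I'll zoom in to choose the features.

```bash
python3 - <<'E'
import cv2,numpy as np
a=cv2.imread("pics/wA.png");b=cv2.imread("pics/wB.png")
def c(i,x,y,w=100,h=75): return cv2.resize(cv2.convertScaleAbs(i[y:y+h,x:x+w],alpha=1.4),(400,300),interpolation=cv2.INTER_CUBIC)
cv2.imwrite("pics/crop.png",np.vstack([np.hstack([c(a,265,138),c(b,468,90,112,84)]),np.hstack([c(a,430,160,108,81),c(b,130,115,160,120)])]))
E
```

```text
(no output)
```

View pics/crop.png

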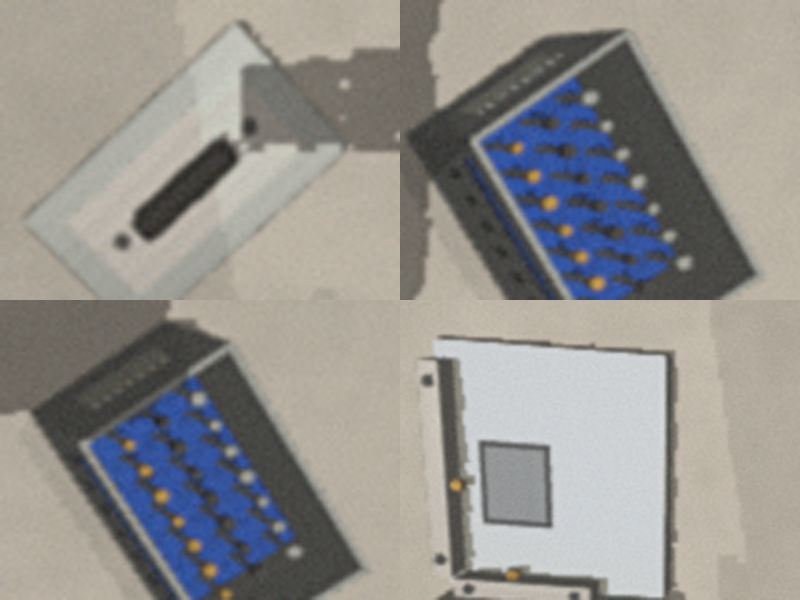

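The crop shows the lid with its black grip, the tin's bright rim line around the blue burs, and the reader plate with both fences and brass pins. I'll take closer views of the tin and reader, then extract the features.

```bash
python3 - <<'E'
from h import *
for n,p in(("wD",(.60,-.10,.18)),("wC",(.575,.225,.17))):
    bot.movep(p,down(np.pi)); bot.pause(.2)
    i,K,P,Rm=cam("wrist");save(n,i);np.savez(n,K=K,P=P,R=Rm)
print(read_clock())
E
cat > det.py <<'E'
from h import *
def load(n):
    d=np.load(n+".npz"); return cv2.imread(f"pics/{n}.png"),d["K"],d["P"],d["R"]
def quad(mask):
    """4 corners (px) of the largest blob, lines fitted to contour between rough corners"""
    c=max(cv2.findContours(mask,cv2.RETR_EXTERNAL,cv2.CHAIN_APPROX_NONE)[0],key=cv2.contourArea)
    h=cv2.convexHull(c); q=cv2.boxPoints(cv2.minAreaRect(h)) 
    for e in np.arange(.02,.12,.005):
        a=cv2.approxPolyDP(h,e*cv2.arcLength(h,True),True)
        if len(a)==4: q=a[:,0].astype(float);break
    pts=c[:,0].astype(float); L=[]
    for k in range(4):
        a,b=q[k],q[(k+1)%4]; t=(b-a)/np.linalg.norm(b-a); s=(pts-a)@t; dd=abs((pts-a)@np.array([-t[1],t[0]]))
        m=(dd<6)&(s>.12*np.linalg.norm(b-a))&(s<.88*np.linalg.norm(b-a))
        vx,vy,x,y=cv2.fitLine(np.float32(pts[m]),cv2.DIST_HUBER,0,.01,.01).ravel(); L.append(np.cross([x,y,1],[x+vx,y+vy,1]))
    o=[np.cross(L[k-1],L[k]) for k in range(4)]
    return np.array([v[:2]/v[2] for v in o])
def rectinfo(c):
    e=[np.linalg.norm(c[(k+1)%4]-c[k]) for k in range(4)]
    k=int(e[1]+e[3]>e[0]+e[2]); d=(c[(k+1)%4]-c[k])-(c[(k+3)%4]-c[(k+2)%4])
    return c.mean(0).round(4),np.degrees(np.arctan2(d[1],d[0])).round(2)%180,np.round(e,4)
E
python3 - <<'E'
from det import *
S=4
def up(i,x0,y0,w,h): return cv2.resize(i[y0:y0+h,x0:x0+w],None,fx=S,fy=S,interpolation=cv2.INTER_CUBIC)
def full(q,x0,y0): return (q+.5)/S-.5+[x0,y0]
# lid handle
H={}
for n,c in(("wA",(313,185)),("wB",(338,120))):
    i,K,P,Rm=load(n); x0,y0=c[0]-45,c[1]-45; u=up(i,x0,y0,90,90)
    g=cv2.cvtColor(u,cv2.COLOR_BGR2GRAY); m=cv2.threshold(g,60,255,cv2.THRESH_BINARY_INV)[1]
    nl,lab,st,ce=cv2.connectedComponentsWithStats(m); k=lab[180,180] or 1+np.argmin(np.linalg.norm(ce[1:]-180,axis=1))
    cn=cv2.findContours((lab==k).astype(np.uint8),0,1)[0][0]; mr=cv2.minAreaRect(cn)
    bx=full(cv2.boxPoints(mr),x0,y0); H[n]=(P,ray(K,Rm,full(np.array([mr[0]]),x0,y0))[0])
    print(n,"handle",mr,st[k,4]/16,rectinfo(onplane(K,P,Rm,bx,.02)))
print(tri(*H["wA"],*H["wB"]))
# tin: inside of rim
T={}
out=[]
for n,c in(("wA",(484,210)),("wC",None),("wB",(520,147))):
    i,K,P,Rm=load(n); hsv=cv2.cvtColor(i,cv2.COLOR_BGR2HSV); bl=cv2.inRange(hsv,(105,130,60),(125,255,255))
    if c is None:
        k=cv2.connectedComponentsWithStats(cv2.morphologyEx(bl,cv2.MORPH_CLOSE,np.ones((9,9))))
        j=1+np.argmax(k[2][1:,4]); c=tuple(k[3][j].astype(int)); print("C blue",c,k[2][j])
    x0,y0=max(c[0]-70,0),max(c[1]-70,0); u=up(i,x0,y0,140,140)
    g=cv2.cvtColor(u,cv2.COLOR_BGR2GRAY); 
    save("z"+n,u)
    print(n,"gray pct",np.percentile(g,[5,25,50,75,95]))
E
```

```text
6.4083
wA handle ((173.10223388671875, 180.944091796875), (32.048736572265625, 125.82096099853516), 47.290611267089844) 230.0 (array([0.5007, 0.0186, 0.02  ]), np.float64(133.23), array([0.0401, 0.0101, 0.0403, 0.0103]))
wB handle ((175.9245147705078, 179.40652465820312), (32.022708892822266, 133.76876831054688), 45.881404876708984) 248.625 (array([0.5014, 0.0186, 0.02  ]), np.float64(133.51), array([0.0388, 0.0093, 0.039 , 0.0095]))
(array([0.50122895, 0.01877406, 0.01713256]), np.float64(0.00026435037360827794))
wA gray pct [ 41.  61. 121. 124. 126.]
C blue (np.int64(333), np.int64(137)) [ 291   89   86   97 4020]
wC gray pct [ 50.  75.  86. 133. 138.]
wB gray pct [ 48.  70. 123. 128. 131.]
```

The handle triangulates to (0.501, 0.019, z 0.017) at a yaw of 133.4°, with its width and length as expected. Next I'll look at the closer tin and reader views.

```bash
python3 - <<'E'
import cv2,numpy as np
c=cv2.imread("pics/wC.png")[60:210,250:450];d=cv2.imread("pics/wD.png")[60:260,80:300]
f=lambda i,w,h:cv2.resize(cv2.convertScaleAbs(i,alpha=1.3),(w,h),interpolation=cv2.INTER_CUBIC)
cv2.imwrite("pics/cd.png",np.hstack([f(c,400,300),f(d,400,300)*1]))
E
```

```text
(no output)
```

View pics/cd.png

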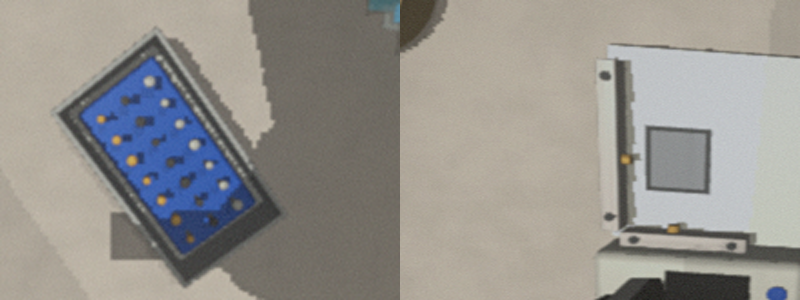

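In view C the rim's outer corners are at about (328,75), (278,115), (342,202) and (391,166). View D shows the two brass pins at about (204,165) and (230,213), with the corner between them. I'll measure both with masks.

```bash
python3 - <<'E'
from det import *
S=4
def up(i,x0,y0,w,h): return cv2.resize(i[y0:y0+h,x0:x0+w],None,fx=S,fy=S,interpolation=cv2.INTER_CUBIC)
def full(q,x0,y0): return (q+.5)/S-.5+[x0,y0]
T={};vis=[]
for n,c in(("wA",(484,210)),("wB",(520,147)),("wC",(333,137))):
    i,K,P,Rm=load(n); x0,y0=c[0]-70,c[1]-70; u=up(i,x0,y0,140,140)
    g=cv2.cvtColor(u,cv2.COLOR_BGR2GRAY); hsv=cv2.cvtColor(u,cv2.COLOR_BGR2HSV)
    m=((g<82)|((hsv[...,1]>110)&(hsv[...,0]>100))).astype(np.uint8)*255
    m=cv2.morphologyEx(m,cv2.MORPH_OPEN,np.ones((5,5)))
    _,lab,st,_=cv2.connectedComponentsWithStats(m); k=np.bincount(lab[230:330,230:330][m[230:330,230:330]>0]).argmax()
    b=(lab==k).astype(np.uint8)*255; q=quad(b)
    v=u.copy(); cv2.drawContours(v,cv2.findContours(b,0,1)[0],-1,(0,255,0),1); cv2.polylines(v,[q.astype(np.int32)],True,(0,0,255),2); vis.append(v[::2,::2])
    qf=full(q,x0,y0); T[n]=(P,ray(K,Rm,qf.mean(0))[0]); print(n,qf.round(1).tolist(),*rectinfo(onplane(K,P,Rm,qf,.045)))
for a,b in(("wA","wC"),("wB","wC"),("wA","wB")): print("tin",tri(*T[a],*T[b]))
PN={}
for n,roi in(("wB",(130,120,130,125)),("wD",(170,80,130,150))):
    i,K,P,Rm=load(n); x,y,w,h=roi; u=up(i,x,y,w,h); hsv=cv2.cvtColor(u,cv2.COLOR_BGR2HSV)
    o=cv2.inRange(hsv,(8,110,90),(28,255,255)); _,l,st,ce=cv2.connectedComponentsWithStats(o)
    id=[k for k in range(1,len(st)) if st[k,4]>30]; print(n,"pins",[(full(ce[k],x,y).round(1).tolist(),st[k,4]) for k in id])
    id=sorted(sorted(id,key=lambda k:-st[k,4])[:2],key=lambda k:ce[k][1])
    PN[n]=[(P,ray(K,Rm,full(ce[k],x,y))[0]) for k in id]
    for k in id: print(onplane(K,P,Rm,full(ce[k],x,y),.0195).round(4))
    f=(cv2.cvtColor(i,cv2.COLOR_BGR2HSV)); pl=((f[...,2]>(135 if n=="wB" else 140))&(f[...,1]<25)).astype(np.uint8)*255
    pl[:,:130]=0; pl[245:]=0
    pl=cv2.morphologyEx(pl,cv2.MORPH_OPEN,np.ones((3,3)))
    q=quad(pl); print("plate",q.round(1).tolist(),*rectinfo(onplane(K,P,Rm,q,.012)))
    v=i.copy(); cv2.polylines(v,[q.astype(np.int32)],True,(0,0,255),1); vis.append(cv2.resize(v[60:260,120:400],(392,280)))
for k in(0,1): print("pin",tri(*PN["wB"][k],*PN["wD"][k]))
V=np.vstack([np.hstack([cv2.resize(x,(266,266)) for x in vis[:3]]),np.hstack([cv2.resize(x,(399,280)) for x in vis[3:]])]); save("ov",V)
E
```

```text
wA [[413.6, 139.6], [470.6, 139.6], [531.6, 239.1], [413.6, 192.1]] [0.4879 0.1923 0.045 ] 74.52 [0.0645 0.151  0.1616 0.0614]
wB [[530.8, 100.5], [567.3, 166.4], [527.6, 192.0], [490.1, 129.4]] [0.5328 0.2366 0.045 ] 36.89 [0.0908 0.0506 0.0902 0.0506]
wC [[326.2, 78.1], [394.9, 166.7], [343.3, 201.4], [278.6, 116.5]] [0.5335 0.2378 0.045 ] 38.31 [0.0936 0.054  0.0917 0.0495]
tin (array([ 0.52805993,  0.24826479, -0.09206342]), np.float64(0.030607787554894364))
tin (array([0.53198146, 0.23723262, 0.0433502 ]), np.float64(0.00033144952352104514))
tin (array([0.50105648, 0.18113814, 0.10118465]), np.float64(0.056682064854712555))
wB pins [([151.9, 188.6], np.int32(252)), ([174.4, 224.5], np.int32(200))]
[[ 0.5853 -0.213   0.0195]]
[[ 0.6333 -0.1904  0.0195]]
plate [[152.5, 131.4], [235.5, 137.7], [233.5, 234.2], [160.6, 215.8]] [ 0.5779 -0.1597  0.012 ] 176.07 [0.1015 0.1274 0.0976 0.1087]
wD pins [([203.5, 165.9], np.int32(407)), ([229.7, 212.6], np.int32(362))]
[[ 0.585  -0.2124  0.0195]]
[[ 0.633  -0.1901  0.0195]]
plate [[211.6, 92.0], [311.7, 100.6], [302.4, 222.9], [209.3, 203.9]] [ 0.5777 -0.159   0.012 ] 174.58 [0.0953 0.1241 0.0989 0.1112]
pin (array([ 0.58444947, -0.21107054,  0.02290465]), np.float64(2.706616175937513e-05))
pin (array([ 0.63244914, -0.18943048,  0.02154883]), np.float64(0.00015829101388424257))
```

View pics/ov.png

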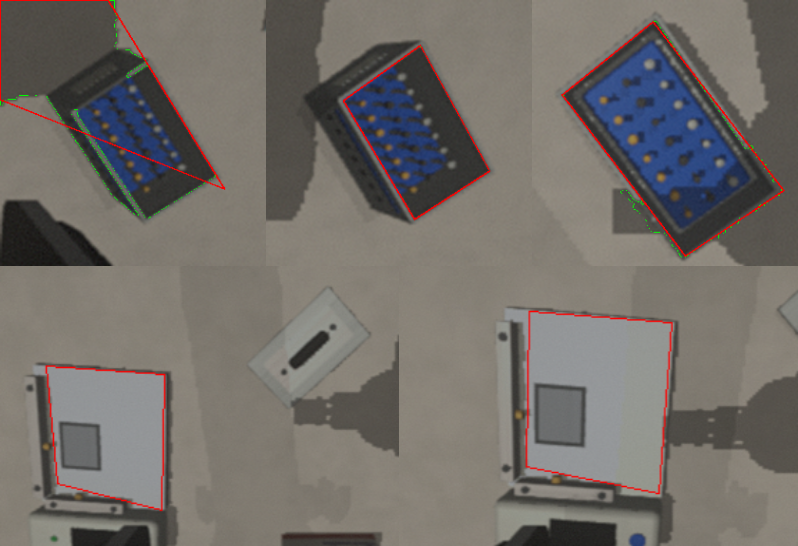

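```bash
python3 - <<'E'
from det import *
def ang(n,a,b,z):
    _,K,P,Rm=load(n);w=onplane(K,P,Rm,[a,b],z);d=w[1]-w[0];return np.degrees(np.arctan2(d[1],d[0])).round(2),np.linalg.norm(d).round(4)
print("near",ang("wB",(152.5,131.4),(235.5,137.7),.012),ang("wD",(211.6,92),(311.7,100.6),.012))
print("left",ang("wB",(235.5,137.7),(233.5,234.2),.012),ang("wD",(311.7,100.6),(302.4,222.9),.012))
print("tin long C",ang("wC",(278.6,116.5),(343.3,201.4),.045),ang("wC",(328,75),(391,166),.045),"short",ang("wC",(326.2,78.1),(278.6,116.5),.045))
print("tin B",[ang("wB",a,b,.045) for a,b in(((530.8,100.5),(567.3,166.4)),((490.1,129.4),(527.6,192.0)),((530.8,100.5),(490.1,129.4)),((567.3,166.4),(527.6,192.)))])
_,K,P,Rm=load("wD");print("near-left plate corner",onplane(K,P,Rm,(311.7,100.6),.012))
for y in(-4,-3,-3.5):
    r=R.from_euler('z',y,degrees=True).as_matrix(); s=np.array([.585,-.2125,.0195]);f=np.array([.633,-.190,.0195])
    print(y,"corner from side pin",s-r@[-.048,.0025,.0075],"far pin",f-r@[-.0025,.028,.0075],"plate",onplane(K,P,Rm,(311.7,100.6),.012)-r@[-.12,.105,0])
E
```

```text
near (np.float64(85.61), np.float64(0.1015)) (np.float64(85.53), np.float64(0.0953))
left (np.float64(-5.28), np.float64(0.1274)) (np.float64(-4.72), np.float64(0.1241))
tin long C (np.float64(36.94), np.float64(0.0917)) (np.float64(36.67), np.float64(0.092)) short (np.float64(-52.85), np.float64(0.0495))
tin B [(np.float64(36.92), np.float64(0.0909)), (np.float64(36.9), np.float64(0.0902)), (np.float64(-52.52), np.float64(0.0506)), (np.float64(-53.24), np.float64(0.0507))]
near-left plate corner [[ 0.52287334 -0.10591746  0.012     ]]
-4 corner from side pin [ 0.63270868 -0.21834222  0.012     ] far pin [ 0.63354073 -0.21810618  0.012     ] plate [[ 0.6352566  -0.21903246  0.012     ]]
-3 corner from side pin [ 0.63280338 -0.2175087   0.012     ] far pin [ 0.63403117 -0.21809247  0.012     ] plate [[ 0.63721361 -0.21705388  0.012     ]]
-3.5 corner from side pin [ 0.63275785 -0.21792567  0.012     ] far pin [ 0.63378598 -0.2181004   0.012     ] plate [[ 0.63623942 -0.21804744  0.012     ]]
```

The tin is centred at (0.5325, 0.237) with a yaw of 36.9°, and its triangulated rim height is 43–45 mm. The reader corner is at about (0.6335, −0.2184) with a yaw of about −4.4°. Now I'll pick up the lid.

```bash
python3 - <<'E'
from h import *
y=np.radians(133.4); p=np.array([.5012,.0187,0])
bot.movep(p+[0,0,.10],down(y)); print(read_qpos().round(2) if hasattr(read_qpos(),'round') else read_qpos(),read_clock())
bot.servo_line(p+[0,0,.0103],max_speed=.08); print(read_position(),read_force())
fingers.grab(); print("gap",read_finger_gap(),read_finger_force(),read_position(),read_force())
bot.servo_line(p+[0,0,.12],max_speed=.12); bot.pause(.2); print("gap",read_finger_gap(),read_finger_force(),read_force(),read_clock())
yt=np.radians(36.9); t=np.array([.5325,.237,0])
bot.movep(t+[0,0,.12],down(yt)); bot.pause(.2)
print(read_position(),read_qpos(),read_force(),read_clock())
i,K,P,Rm=cam("wrist");save("wE",i);np.savez("wE",K=K,P=P,R=Rm)
E
```

```text
[-0.23  0.41  0.15  2.07 -0.1   0.67  0.74] 7.325
[0.50165131 0.01872003 0.01076534] [-0.67440785 -0.20901797 -0.41309148]
gap 0.008211320795454394 61.06567740440369 [0.50133948 0.01875966 0.01054842] [-0.43016433 -0.29324845  4.34907213]
gap 0.008287947120147899 60.54511070251465 [-0.06342999 -0.64054867  0.01172699] 10.55
[0.53267617 0.23638655 0.12005506] [-0.85815674  0.52580016  0.50045533  1.88468565 -0.33730847  0.81492656
 -1.10783538] [-0.62184636 -0.39313082 -1.63196503] 12.3667
```

View pics/wE.png

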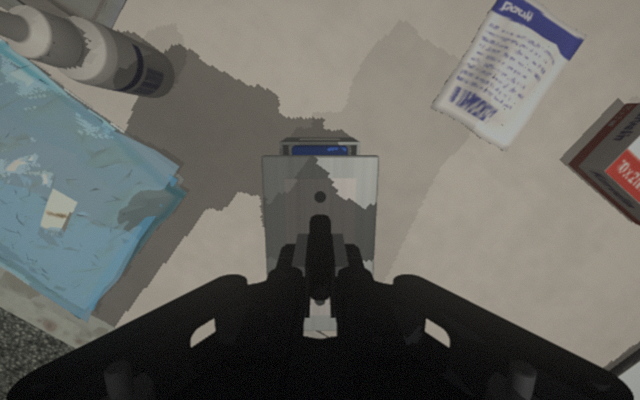

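The lid hangs level and square in the fingers above the tin: its plate's end edge is at row 156, columns 262–380. The tin's rim shows just beyond it, at row 139, columns 283–357. I'll check the x offset, then lower the lid.

```bash
python3 - <<'E'
from det import *
_,K,P,Rm=load("wE"); p=np.array(read_position()); o=R.from_rotvec(read_eef_rot()).as_matrix()
f=lambda uv,z:((onplane(K,P,Rm,uv,z)-p)@o*1e3).round(1)
print("lid end",f([(262,156),(380,156)],.1187),"tin rim end",f([(283,139),(357,139)],.045),"handle ends",f([(320,215),(320,305)],.1337))
E
```

```text
lid end [[ 47.7 -26.3   1.4]
 [ 47.7  28.2   1.3]] tin rim end [[ 50.  -24.9  75.1]
 [ 50.1  26.1  75. ]] handle ends [[ 23.9   0.5 -13.6]
 [-20.7   0.6 -13.6]]
```

```bash
python3 - <<'E'
from det import *
i,K,P,Rm=load("wE");p=np.array([.53267617,.23638655,.12005506]); o=R.from_rotvec(read_eef_rot()).as_matrix()
g=cv2.cvtColor(i,cv2.COLOR_BGR2GRAY)
for c in(300,320,340): print(c,[(r,int(g[r,c])) for r in range(132,160)])
for r in(141,144,147,150): print(r,g[r,274:300].tolist(),g[r,346:368].tolist())
for r in (137,139,141,143,145): print(r,((onplane(K,P,Rm,(320,r),.045)-p)@o*1e3).round(1))
E
python3 -c "
import cv2
i=cv2.imread('pics/wE.png')[120:195,250:390]
cv2.imwrite('pics/zE.png',cv2.resize(i,(784,420),interpolation=cv2.INTER_NEAREST))"
```

```text
300 [(132, 84), (133, 83), (134, 84), (135, 86), (136, 83), (137, 69), (138, 71), (139, 84), (140, 64), (141, 62), (142, 80), (143, 82), (144, 67), (145, 51), (146, 44), (147, 45), (148, 46), (149, 52), (150, 51), (151, 48), (152, 51), (153, 48), (154, 51), (155, 64), (156, 80), (157, 85), (158, 90), (159, 94)]
320 [(132, 83), (133, 82), (134, 88), (135, 86), (136, 81), (137, 75), (138, 73), (139, 84), (140, 69), (141, 61), (142, 81), (143, 79), (144, 73), (145, 53), (146, 44), (147, 48), (148, 51), (149, 53), (150, 49), (151, 48), (152, 49), (153, 47), (154, 52), (155, 72), (156, 103), (157, 123), (158, 142), (159, 148)]
340 [(132, 87), (133, 88), (134, 89), (135, 89), (136, 87), (137, 74), (138, 64), (139, 68), (140, 61), (141, 78), (142, 125), (143, 137), (144, 122), (145, 73), (146, 50), (147, 57), (148, 54), (149, 51), (150, 52), (151, 52), (152, 52), (153, 50), (154, 58), (155, 72), (156, 102), (157, 127), (158, 146), (159, 151)]
141 [95, 94, 96, 95, 96, 87, 83, 72, 66, 64, 62, 60, 65, 64, 66, 63, 62, 62, 63, 64, 65, 65, 64, 64, 63, 57] [77, 77, 78, 78, 77, 79, 79, 78, 78, 75, 79, 84, 104, 120, 134, 140, 142, 139, 140, 136, 139, 139]
144 [92, 96, 94, 94, 95, 91, 88, 85, 80, 76, 80, 79, 78, 79, 80, 80, 80, 82, 82, 83, 78, 80, 82, 78, 79, 76] [114, 115, 112, 117, 116, 114, 113, 113, 113, 113, 115, 123, 132, 133, 138, 141, 142, 141, 141, 140, 141, 139]
147 [94, 94, 95, 95, 99, 90, 86, 84, 76, 59, 51, 52, 52, 53, 66, 83, 83, 78, 61, 47, 43, 45, 48, 42, 47, 46] [59, 72, 82, 81, 76, 61, 59, 55, 56, 56, 81, 117, 130, 130, 134, 139, 140, 140, 141, 139, 141, 140]
150 [96, 94, 96, 96, 96, 85, 78, 76, 68, 59, 52, 51, 50, 51, 61, 78, 77, 67, 52, 47, 47, 50, 50, 48, 50, 47] [61, 60, 77, 85, 90, 71, 57, 58, 55, 60, 88, 117, 130, 128, 136, 140, 137, 141, 143, 140, 141, 139]
137 [[51.4  0.4 75.1]]
139 [[50.1  0.4 75.1]]
141 [[48.7  0.4 75.1]]
143 [[47.4  0.4 75.1]]
145 [[46.   0.5 75.1]]
```

View pics/zE.png

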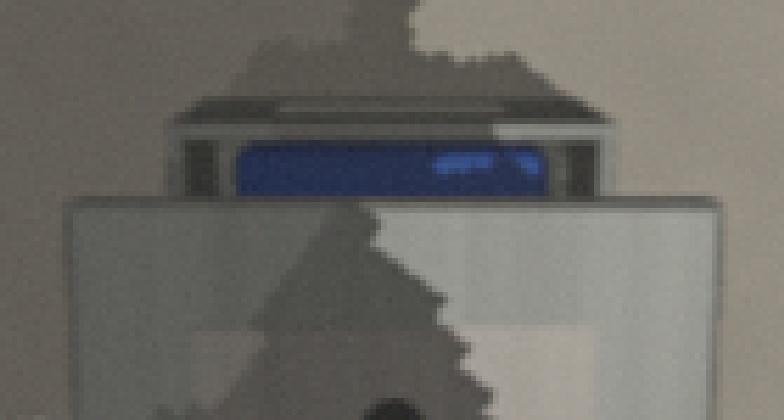

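The zoom shows the rim's outer edge at row 141.5, columns 280–360, and the lid at columns 262–379. They share the same centre to within 0.5 mm, so I'll lower the lid.

```bash
python3 - <<'E'
from h import *
p=np.array(read_position()); f0=np.array(read_force())
for z in(.060,.0555,.0535,.052,.051,.0505,.050):
    bot.servo_line([p[0],p[1],z],max_speed=.06 if z==.06 else .02); f=np.array(read_force())-f0
    print(z,read_position().round(4) if hasattr(read_position(),'round') else read_position(),f.round(2))
    if f[2]>4: break
fingers.gripper_open(); bot.pause(.3); print(read_finger_gap(),(np.array(read_force())-f0).round(2),read_clock())
q=np.array(read_position()); bot.servo_line([q[0],q[1],.17],max_speed=.12)
bot.movep((.585,.225,.19),down(np.pi)); bot.pause(.2)
i,K,P,Rm=cam("wrist");save("wF",i);np.savez("wF",K=K,P=P,R=Rm); print(read_clock())
E
python3 -c "
import cv2
i=cv2.imread('pics/wF.png')[40:260,200:480]
cv2.imwrite('pics/zF.png',cv2.resize(i,(700,550),interpolation=cv2.INTER_CUBIC))"
```

```text
0.06 [0.5329 0.2366 0.0604] [ 0.9  -0.41  0.71]
0.0555 [0.5325 0.2365 0.0554] [0.47 0.45 0.19]
0.0535 [0.5325 0.2365 0.0534] [1.58 0.75 0.78]
0.052 [0.5326 0.2365 0.0519] [ 0.21 -0.47  0.2 ]
0.051 [0.5326 0.2365 0.0509] [ 1.64 -0.05  0.31]
0.0505 [0.5327 0.2366 0.0506] [0.85 0.42 1.6 ]
0.05 [0.5327 0.2365 0.0506] [-0.65 -1.    6.72]
0.08589954065731517 [0.23 0.57 1.19] 16.2167
19.5833
```

View pics/zF.png

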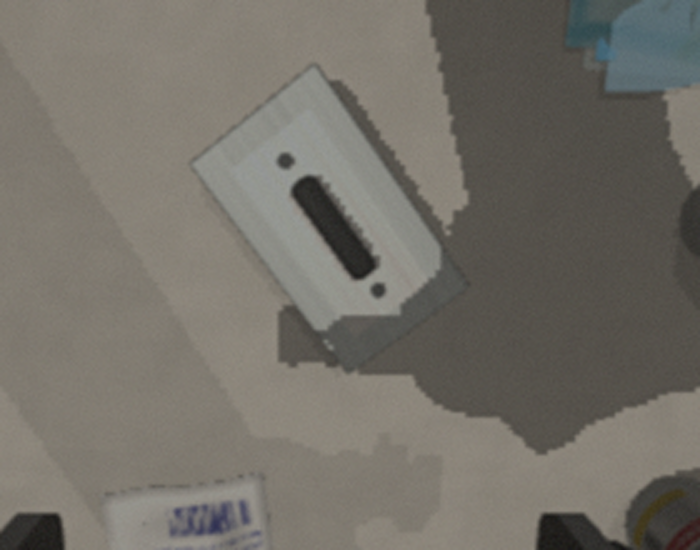

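The lid sits on the tin with a support force of 6.7 N at TCP z 0.0506, which matches full seating. The picture shows it square on the tin, with the grip centre near full-image pixel (334,131). Now I'll locate the grip once more, grasp the tin high enough to clear the fence, and lift it.

```bash
python3 - <<'E'
from det import *
i,K,P,Rm=load("wF"); g=cv2.cvtColor(i,cv2.COLOR_BGR2GRAY)
u=cv2.resize(g[86:176,289:379],None,fx=4,fy=4,interpolation=cv2.INTER_CUBIC); m=(u<58).astype(np.uint8)
_,l,st,ce=cv2.connectedComponentsWithStats(m); k=max([k for k in range(1,len(st))],key=lambda k:st[k,4]-20*np.linalg.norm(ce[k]-180))
mr=cv2.minAreaRect(cv2.findContours((l==k).astype(np.uint8),0,1)[0][0]); b=(cv2.boxPoints(mr)+.5)/4-.5+[289,86]
c,yaw,e=rectinfo(onplane(K,P,Rm,b,.0565)); print("handle",c,yaw,e)
assert abs(yaw-36.9)<4 and np.linalg.norm(c[:2]-[.5325,.237])<.005
t=np.array([*((c[:2]+[.5327,.2368])/2),0]); y=np.radians(36.9)
bot.movep(t+[0,0,.12],down(y)); bot.servo_line(t+[0,0,.016],max_speed=.08); print(read_position(),read_force())
fingers.grab(); print("gap",read_finger_gap(),read_finger_force(),read_position(),read_force())
q=np.array(read_position()); np.save("grasp.npy",q)
bot.servo_line([q[0],q[1],.11],max_speed=.1); bot.pause(.3); print(read_finger_gap(),read_force(),read_clock())
y=np.radians(-4.5); r=R.from_euler('z',y).as_matrix(); h=np.array([.6335,-.2184,0])+r@[-.048-.010,.028+.010,0]
bot.movep([h[0],h[1],.11],down(y)); bot.pause(.3); print(read_position(),read_qpos(),read_force(),read_finger_gap(),read_clock())
E
```

```text
handle [0.5334 0.237  0.0565] 36.88 [0.0094 0.0394 0.0097 0.0396]
[0.53345488 0.23709285 0.01654266] [0.54855378 0.66332026 0.37381299]
gap 0.054925366296171174 65.29744505882263 [0.533374   0.23717631 0.0166324 ] [-0.97459475 -0.20039847  6.44586892]
0.05513217544385968 [ 0.42557625 -0.37016439 -2.31013984] 24.75
[ 0.57892265 -0.17511924  0.10999495] [-0.27057704  0.62282156  0.69448747  1.84332633 -0.51397249  0.86289798
 -0.97188579] [ 0.48966776 -0.23802937 -2.31210945] 0.054942150685008365 26.5833
```

```bash
cat > press.py <<'E'
from h import *
y=np.radians(-4.5); r=R.from_euler('z',y).as_matrix(); C=np.array([.6335,-.2184,0])
def goto(x,yy,z,v=.02):
    bot.servo_line(C+r@[x,yy,0]+[0,0,z],max_speed=v)
def rep():
    p=np.array(read_position()); f=np.array(read_force()); l=(p-C)@r; l[2]=p[2]
    print("at",(l*1e3).round(1),"F",(f@r).round(1),"yaw",np.degrees(R.from_rotvec(read_eef_rot()).as_euler('zyx')).round(2),"gap",round(read_finger_gap()*1e3,2)); return f@r
E
python3 - <<'E'
from press import *
rep(); goto(-.058,.038,.034,.08); rep()
z=.031
while z>.024:
    goto(-.058,.038,z); f=rep()
    if f[2]>3: break
    z-=.001
print(z,read_clock())
E
```

```text
at [-57.8  38.9 110. ] F [ 0.5 -0.2 -2.3] yaw [   4.42    0.   -179.99] gap 54.94
at [-57.5  37.8  34.5] F [ 0.1  0.8 -2.2] yaw [4.5100e+00 6.0000e-02 1.7998e+02] gap 55.09
at [-58.   38.1  31.1] F [-0.3  0.2 -2.5] yaw [ 4.5000e+00  1.0000e-02 -1.7999e+02] gap 54.85
at [-58.  38.  30.] F [-0.7 -0.4 -2.3] yaw [   4.5   -0.  -180. ] gap 55.1
at [-58.   38.   28.9] F [-0.2 -0.1 -3.8] yaw [ 4.5e+00 -1.0e-02 -1.8e+02] gap 55.13
at [-57.9  37.9  28.6] F [-2.6  1.1  4.8] yaw [ 4.5000e+00  2.0000e-02 -1.7998e+02] gap 54.95
0.027999999999999997 28.7333
```

```bash
python3 - <<'E'
from press import *
yy=.036
while yy>.022:
    goto(-.058,yy,.0282); f=rep()
    if f[1]>9: break
    yy-=.001 if f[1]<2.5 else .0005
x=-.055
while x<-.040:
    goto(x,yy,.0282); f=rep()
    if f[0]<-10: break
    x+=.001 if f[0]>-3 else .0005
print(x,yy,read_clock()); np.save("xy.npy",[x,yy])
E
```

```text
at [-57.6  36.5  28.6] F [-2.   2.5  5.9] yaw [ 4.4800e+00  4.0000e-02 -1.7996e+02] gap 55.05
at [-57.5  36.5  28.7] F [-1.9  3.6  7.1] yaw [ 4.4700e+00  4.0000e-02 -1.7992e+02] gap 54.91
at [-57.6  36.4  28.7] F [-2.3  3.9  5.6] yaw [ 4.4600e+00  3.0000e-02 -1.7988e+02] gap 55.22
at [-57.5  36.3  28.7] F [-1.7  4.4  6.6] yaw [ 4.4400e+00  3.0000e-02 -1.7986e+02] gap 55.0
at [-57.4  35.9  28.7] F [-1.9  4.9  6.3] yaw [ 4.4300e+00  4.0000e-02 -1.7985e+02] gap 54.54
at [-57.3  35.5  28.7] F [-1.3  5.6  6.8] yaw [ 4.4300e+00  5.0000e-02 -1.7985e+02] gap 54.87
at [-57.2  35.   28.7] F [-1.6  4.8  6.6] yaw [ 4.4200e+00  6.0000e-02 -1.7986e+02] gap 55.04
at [-57.1  34.4  28.7] F [-0.6  4.7  6.4] yaw [ 4.4200e+00  7.0000e-02 -1.7987e+02] gap 55.12
at [-57.   33.9  28.7] F [-0.7  4.9  5.5] yaw [ 4.4200e+00  8.0000e-02 -1.7987e+02] gap 55.03
at [-57.   33.3  28.7] F [0.1 5.  5.8] yaw [ 4.4300e+00  8.0000e-02 -1.7988e+02] gap 54.99
at [-57.   33.3  28.7] F [-1.2  5.3  6.3] yaw [ 4.4100e+00  7.0000e-02 -1.7984e+02] gap 54.89
at [-57.   33.1  28.7] F [-1.3  6.6  6. ] yaw [ 4.4000e+00  7.0000e-02
[... 471 characters left out ...]
6e+02] gap 55.0
at [-57.   30.9  28.7] F [-1.4  7.9  7.2] yaw [ 4.3800e+00  6.0000e-02 -1.7975e+02] gap 54.56
at [-57.   30.5  28.7] F [-1.3  7.3  7.2] yaw [ 4.3700e+00  6.0000e-02 -1.7974e+02] gap 54.64
at [-57.   30.1  28.7] F [-1.8  8.3  7.1] yaw [ 4.3600e+00  6.0000e-02 -1.7973e+02] gap 55.02
at [-57.   29.6  28.7] F [-0.8  8.   8.4] yaw [ 4.3700e+00  6.0000e-02 -1.7973e+02] gap 55.27
at [-57.   29.2  28.7] F [-0.1  8.5  8. ] yaw [ 4.3700e+00  5.0000e-02 -1.7972e+02] gap 55.18
at [-57.   28.9  28.7] F [-2.2  9.5  7.9] yaw [ 4.3600e+00  5.0000e-02 -1.7971e+02] gap 54.76
at [-56.9  28.9  28.8] F [-10.7  10.8  17.4] yaw [   4.39   -0.26 -179.57] gap 54.54
-0.055 0.024999999999999988 34.7833
```

```bash
python3 - <<'E'
from press import *
yy=.0255; x=-.056
goto(x,yy,.0290); f=rep()
while x<-.038:
    x+=.001; goto(x,yy,.0290,.015); f=rep()
    if f[0]<-13 or f[2]>20: break
print(x,yy,read_clock())
E
```

```text
at [-56.8  28.3  28.8] F [-4.2  6.8  4.9] yaw [ 4.4100e+00 -1.2000e-01 -1.7975e+02] gap 55.09
at [-56.8  28.3  28.8] F [-6.9  7.6  9.4] yaw [   4.43   -0.23 -179.7 ] gap 55.06
at [-56.7  28.3  28.8] F [-10.1   7.5  11.6] yaw [   4.44   -0.33 -179.66] gap 55.22
at [-56.7  28.3  28.9] F [-13.    8.9  16.3] yaw [   4.46   -0.42 -179.61] gap 55.16
at [-56.5  28.4  28.9] F [-16.1   9.4  17.3] yaw [   4.47   -0.51 -179.57] gap 55.2
-0.052 0.0255 36.0333
```

```bash
python3 - <<'E'
from press import *
goto(-.057,.0310,.0288); goto(-.057,.0310,.0300); rep()
x=-.056
while x<-.038:
    goto(x,.0310,.0300,.015); f=rep()
    if f[0]<-9 or f[2]>10: break
    x+=.001
print(x,read_clock())
E
```

```text
at [-57.1  31.   29.7] F [ 1.   1.9 -3.2] yaw [ 4.5e+00 -2.0e-02  1.8e+02] gap 54.68
at [-56.5  31.   29.7] F [-0.7  2.  -3.6] yaw [ 4.5100e+00 -6.0000e-02 -1.7999e+02] gap 55.15
at [-55.1  31.   29.9] F [-1.1  1.2 -3.2] yaw [ 4.5e+00 -2.0e-02 -1.8e+02] gap 54.9
at [-54.1  31.   29.9] F [-0.2  1.3 -3.8] yaw [ 4.5e+00 -1.0e-02 -1.8e+02] gap 55.16
at [-53.2  31.   29.9] F [-2.6  1.2 -3. ] yaw [ 4.5000e+00 -3.0000e-02 -1.7999e+02] gap 55.08
at [-52.1  31.   29.9] F [-2.1  2.  -2.6] yaw [ 4.5e+00 -2.0e-02 -1.8e+02] gap 54.97
at [-51.  31.  30.] F [-3.1  1.2 -2.7] yaw [ 4.5e+00 -1.0e-02  1.8e+02] gap 55.21
at [-50.  31.  30.] F [-2.7  1.5 -2.2] yaw [ 4.5e+00 -1.0e-02  1.8e+02] gap 54.59
at [-49.2  31.   29.9] F [-4.1  1.9 -2.1] yaw [ 4.5e+00 -2.0e-02 -1.8e+02] gap 54.84
at [-49.2  31.   29.9] F [-7.5  2.  -0.2] yaw [ 4.5000e+00 -1.3000e-01 -1.7996e+02] gap 54.87
at [-49.1  31.   29.9] F [-9.   2.   1.3] yaw [   4.49   -0.23 -179.92] gap 54.99
at [-49.1  30.9  29.8] F [-11.    2.7   4.1] yaw [   4.5    -0.33 -179.88] gap 54.7
-0.04599999999999999 39.5583
```

```bash
python3 - <<'E'
from press import *
goto(-.0484,.0310,.0298); rep()
goto(-.0484,.0310,.0291); rep()
yy=.0300
while yy>.021:
    goto(-.0484,yy,.0291,.015); f=rep()
    if f[1]>9: break
    yy-=.0007
print(yy,read_clock())
E
```

```text
at [-49.1  30.9  29.7] F [-6.3  2.3 -1.5] yaw [ 4.5100e+00 -8.0000e-02 -1.7998e+02] gap 55.08
at [-49.1  30.9  29.1] F [-6.7  2.4 -0.7] yaw [ 4.5000e+00 -9.0000e-02 -1.7997e+02] gap 54.98
at [-49.1  30.7  29.1] F [-5.4  3.1  0.5] yaw [ 4.4600e+00 -1.0000e-01 -1.7991e+02] gap 54.89
at [-49.1  30.6  29. ] F [-6.6  3.3  0.1] yaw [ 4.4400e+00 -1.1000e-01 -1.7987e+02] gap 54.9
at [-49.1  30.4  28.9] F [-6.4  5.5 -0.1] yaw [ 4.4200e+00 -1.2000e-01 -1.7983e+02] gap 55.06
at [-49.2  30.2  28.9] F [-7.   4.9  1.2] yaw [ 4.4000e+00 -1.3000e-01 -1.7978e+02] gap 54.88
at [-49.2  30.1  28.9] F [-6.8  6.9  2. ] yaw [ 4.3800e+00 -1.4000e-01 -1.7974e+02] gap 55.15
at [-49.2  30.   28.9] F [-7.   8.2  2.7] yaw [ 4.3500e+00 -1.5000e-01 -1.7969e+02] gap 54.89
at [-49.2  29.6  28.9] F [-6.7  8.3  1.9] yaw [ 4.3400e+00 -1.6000e-01 -1.7967e+02] gap 54.47
at [-49.2  29.1  28.9] F [-6.9  8.3  4.6] yaw [ 4.3300e+00 -1.6000e-01 -1.7965e+02] gap 55.09
at [-49.2  28.5  28.9] F [-6.6  9.2  3.5] yaw [ 4.3300e+00 -1.6000e-01 -1.7964e+02] gap 55.1
0.024400000000000005 42.325
```

```bash
python3 - <<'E'
from press import *
yy=.0240; pos=[]
while yy>.018:
    goto(-.0484,yy,.0291,.015); f=rep()
    if f[1]>15: break
    yy-=.0007
print(yy,read_clock())
E
```

```text
at [-49.2  28.4  28.9] F [-7.9 10.6  3.9] yaw [ 4.3300e+00 -1.7000e-01 -1.7962e+02] gap 54.6
at [-49.2  28.3  29. ] F [-8.7 10.4  5.3] yaw [ 4.3200e+00 -1.7000e-01 -1.7956e+02] gap 54.72
at [-49.2  28.3  29. ] F [-8.3 11.5  5.1] yaw [   4.31   -0.18 -179.5 ] gap 54.88
at [-49.2  28.3  29. ] F [-8.8 13.1  6.5] yaw [   4.3    -0.19 -179.44] gap 54.89
at [-49.2  28.3  29. ] F [-9.5 14.9  7. ] yaw [   4.29   -0.2  -179.38] gap 54.97
at [-49.2  28.3  29. ] F [-9.5 16.6  8.2] yaw [   4.28   -0.2  -179.32] gap 54.91
0.020500000000000004 43.825
```

```bash
python3 - <<'E'
from press import *
goto(-.0474,.0212,.0291,.015); rep(); bot.pause(.6); rep(); print(read_finger_force(),read_clock())
print(bot.hand_in())
E
```

```text
at [-49.2  28.3  29. ] F [-12.8  14.9  10.6] yaw [   4.3    -0.3  -179.34] gap 54.88
at [-49.2  28.3  29. ] F [-11.6  15.1  10.2] yaw [   4.3    -0.3  -179.33] gap 55.45
66.12943053245544 44.675
the job is handed in; nothing more can be done
None
```

I closed the tin with its lid, pressed it into the reader corner at about 12 N toward the far fence and 15 N toward the side fence, and handed the job in at 44.7 s with the tin still gripped; flush contact was judged from force and travel only (my picture limit was used up), and no verdict came back.

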